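# Count along the spice-tin rack and slide the tin into the third gap

## Task

Without moving the yellow tin yet, run one fingertip along the rack's flat top rail from the red-capped end, keeping it on the rail and counting every gap, full or empty, until it is over the third gap, and no further. Then push the yellow tin across the bench into that third gap until it is fully home against the back stop. Only touch and push: do not lift or tip the tin, and leave the other tins and kitchen things where they stand.

Things in the scene. Friction and masses are not known exactly. Their poses are not given: they have to be found in the camera images.
- rack: Stainless wire tin rack bolted to the bench: 7 upright hoops of 6 mm wire, 70 mm apart along y, make 6 gaps 64 mm clear (62 mm at the rubber feet), open toward the robot. Origin: on the bench, middle of the rack. x points into the gaps, away from the robot; y along the row to the red-capped end (left seen from the robot; the other cap is black). Front wires at x = -45 mm, hoops 77 mm high.
- stop3 (a point): Point on the bench at the foot of the back stop's front face, on the centre line of the third gap (rack x = +50, y = +35 mm). A tin pushed home touches the stop (12 to 42 mm above the bench), its centre 52 mm nearer the robot than this point, and still sticks out 9 mm in front of the front wires. The rack has no floor: tins slide on the bench, below the rail.
- rail_gap1: The part of the rack's flat, rigid top rail (one level bar 16 mm wide, 5 mm thick) over the first gap counted from the red-capped end, reaching from the red cap, 41 mm to one side of its origin, to 25 mm the other side. Origin: centre of the rail's top face above the gap's centre line, 82 mm above the bench, 20 mm nearer the robot than the rack's middle; y runs along the rail toward the red cap, z up.
- rail_gap2: The part of the rack's flat, rigid top rail (one level bar 16 mm wide, 5 mm thick) over the second gap counted from the red-capped end, 50 mm long. Origin: centre of the rail's top face above the gap's centre line, 82 mm above the bench, 20 mm nearer the robot than the rack's middle; y runs along the rail toward the red cap, z up.
- rail_gap3: The part of the rack's flat, rigid top rail (one level bar 16 mm wide, 5 mm thick) over the third gap counted from the red-capped end, 50 mm long. Origin: centre of the rail's top face above the gap's centre line, 82 mm above the bench, 20 mm nearer the robot than the rack's middle; y runs along the rail toward the red cap, z up.
- rail_gap4: The part of the rack's flat, rigid top rail (one level bar 16 mm wide, 5 mm thick) over the fourth gap counted from the red-capped end, 50 mm long. Origin: centre of the rail's top face above the gap's centre line, 82 mm above the bench, 20 mm nearer the robot than the rack's middle; y runs along the rail toward the red cap, z up.
- rail_gap5: The part of the rack's flat, rigid top rail (one level bar 16 mm wide, 5 mm thick) over the fifth gap counted from the red-capped end, 50 mm long. Origin: centre of the rail's top face above the gap's centre line, 82 mm above the bench, 20 mm nearer the robot than the rack's middle; y runs along the rail toward the red cap, z up.
- rail_gap6: The part of the rack's flat, rigid top rail (one level bar 16 mm wide, 5 mm thick) over the sixth gap counted from the red-capped end, 25 mm to one side and 41 mm to the black cap. Origin: centre of the rail's top face above the gap's centre line, 82 mm above the bench, 20 mm nearer the robot than the rack's middle; y runs along the rail toward the red cap, z up.
- rail_hoop12: The 20 mm of the same top rail where it crosses the hoop between the first and the second gap, level and in line with the rest. Origin: centre of its top face, 82 mm above the bench.
- rail_hoop23: The 20 mm of the same top rail where it crosses the hoop between the second and the third gap, level and in line with the rest. Origin: centre of its top face, 82 mm above the bench.
- tin_yellow: The yellow spice tin, loose on the bench between the robot and the rack: box 104 mm long (x), 52 mm wide (y), 60 mm high plus a 5 mm lid, about 0.25 kg, edges rounded 5 mm. Origin: centre of its underside; z up. Its long axis points roughly at the rack, up to about 25 degrees askew.
- tin_red: Red spice tin, same size as the yellow one, standing in one of the rack's gaps. Bystander. Origin: centre of its underside.
- tin_green: Green spice tin, same size as the yellow one, standing in one of the rack's gaps. Bystander. Origin: centre of its underside.
- tin_blue: Blue spice tin, same size as the yellow one, standing in one of the rack's gaps. Bystander. Origin: centre of its underside.
- pepper_mill: Dark wooden pepper mill, 56 mm diameter, 175 mm tall, standing on the robot's right. Bystander. Origin: centre of its underside.
- jar: Amber jar with red lid, 68 mm diameter, 100 mm tall, standing on the robot's left. Bystander. Origin: centre of its underside.
- ramekin: Small white open dish, 72 mm diameter, 40 mm high, on the robot's right. Bystander. Origin: centre of its underside.
- mug: Blue mug, 80 mm diameter, 88 mm tall, standing on the robot's left with the handle outward. Bystander. Origin: centre of its underside.
Mind the look-alikes: they are no part of the job. There is more than one size of the tin_yellow; the job needs the larger.

How it is judged:
By the outcome, as a careful person would: the job done as asked, in the order asked, and still so for the second after the job is handed in, with the robot touching nothing.
It also fails if it takes over 72 s, if anything falls off the work surface, if the arm or the gripper's body presses on something with over 40 N, if the wrist force passes 120 N, or if a joint passes its speed limit or range.

## Robot

A 6-joint arm with a two-finger parallel gripper is mounted at the origin on the work surface. World frame = base frame: x ahead of the robot, y to its left, z up, the work surface at z = 0. Lengths are in mm, angles in rad, forces in N, time in s.
With the tool pointing down it reaches from about 275 to 825 mm from the base axis. Payload 5.2 kg.
Tool frame: the origin (TCP) lies at the very end of the fingers, on their centre line; the grasp point (between the pads) lies 19 mm behind it; z points along the fingers, y is the line along which they close (so a half turn about z gives the same grasp; the last joint's range is limited). The gripper opens to 93 mm and grips with 3 to 60 N. Pads are 15 mm wide; open, the fingers measure 128 mm over their backs; the gripper's body (75 mm by 188 mm) begins 65 mm behind the grasp point.
Start: joints at [0.899, 0.259, 1.535, -0, 1.348, -0.203], TCP at [248.479, 490.676, 189.653] pointing down, gripper open.
Joint ranges: [-3.14, 3.14], [-0.91, 2.08], [0.19, 2.58], [-1.22, 4.36], [0.22, 2.71], [-3.12, 3.12]. Speed limits (rad/s): [2.57, 2.57, 3.14, 3.14, 3.14, 3.14].

## Interface

Orientations are given as [roll, pitch, yaw] about the fixed x, y, z axes, in that order (R = Rz(yaw) Ry(pitch) Rx(roll)).
In Python, from bench import robot gives the robot as it stands. The module is installed in compiled form; this text tells all that it offers. Calls block until the motion is done:
- robot.move_ptp(position, orientation): joint-space move of the TCP to a pose.
- robot.move_linear(position, ori=None, speed=150, f_stop=None): straight line of the TCP; ori=None keeps the orientation; speed is the mean speed in mm/s. With f_stop (N) it stops when the force on the tool has changed by that much, and returns True; else False.
- robot.move_j(angles): joint-space move.
- robot.move_gripper(opening): opening from 0.0 (shut) to 1.0 (fully open); the grip force is fixed at half the most; returns when the fingers have stopped.
- robot.sleep(seconds).
- robot.inverse_kinematics(position, orientation): joint angles nearest the present ones, or None.
- robot.get_image(name): name is "scene" or "top"; returns a dict with "img" (420x560x3 uint8, blue, green, red), "fovy" (degrees; the focal length in pixels is half the picture's height over the tangent of half this angle, whatever the lens; pixels are square), "cx", "cy" (the principal point, pixels), "k1" (the pictures are not rectified: a ray, as slopes to the right and down, at radius r is drawn at 1 + k1 r^2 times it, then the intrinsics apply), "eye" and "orientation" of the camera in the world. Camera axes: x right, y down, z forward; pixel columns grow to the right and rows downward; lengths in mm; the calibration is good to about 2 mm. A picture is of the moment at which its call begins. There is no depth.
A pose or a line that the arm cannot do raises robot.MotionError and nothing moves.
- robot.hand_in(): hands the job in; it is judged then, once.
Readings, each from a call of its own:
- robot.current_t(): time.
- robot.current_qpos(): joint angles.
- robot.current_joint_vel(): joint speeds.
- robot.current_joint_efforts(): joint torques, N m.
- robot.current_tcp_pos(): TCP position.
- robot.current_eef_rot(): TCP orientation.
- robot.current_contact_force(): force on the tool from outside, world axes, zero at the start.
- robot.current_ft_torque(): the same for the moment, N m.
- robot.current_gripper_width(): opening from 0.0 (shut) to 1.0 (fully open).
- robot.current_finger_force(): force on a finger pad.
Only numpy, scipy, OpenCV 4.12 (cv2) and the standard library are available. Lean on these libraries where they do the work, as an engineer would, in place of code of your own. Each camera call takes 0.05 s, during which the arm holds its last target. There are 200 camera calls.

## Working session

There is one attempt and no reset: what is moved stays moved. The work goes in short steps, each a Python script; the robot and the scene stay as the last script left them, time stands still between calls to the robot, and variables do not carry over. Pictures are saved under pics/ and viewed, at most 11 in all, crops included, and the job is handed in when it is done.

```bash
mkdir -p pics; cat > h.py <<'E'
import numpy as np, cv2
from scipy.spatial.transform import Rotation as R
from bench import robot
def cam(name):
    d=robot.get_image(name); return d
def K(d):
    f=d["img"].shape[0]/2/np.tan(np.radians(d["fovy"])/2)
    return np.array([[f,0,d["cx"]],[0,f,d["cy"]],[0,0,1.]]),np.array([d["k1"],0,0,0,0.])
def Rc(d):
    o=np.array(d["orientation"],float)
    return o if o.shape==(3,3) else R.from_euler("xyz",o).as_matrix()
def ray(d,px,z):
    k,D=K(d)
    p=cv2.undistortPoints(np.array(px,float).reshape(-1,1,2),k,D).reshape(-1,2)
    v=np.c_[p,np.ones(len(p))]@Rc(d).T; e=np.array(d["eye"],float)
    return e+v*((z-e[2])/v[:,2])[:,None]
def proj(d,P):
    k,D=K(d); r=Rc(d).T
    return cv2.projectPoints(np.array(P,float).reshape(-1,1,3),cv2.Rodrigues(r)[0],-r@np.array(d["eye"],float),k,D)[0].reshape(-1,2)
E
python3 - <<'E'
from h import *
for n in("scene","top"):
    d=cam(n); cv2.imwrite(f"pics/{n}0.png",cv2.resize(d["img"],(800,600),interpolation=cv2.INTER_CUBIC)); print(n,{k:v for k,v in d.items() if k!="img"})
E
```

```text
scene {'fovy': 50.132390700875774, 'cx': 277.68329672309915, 'cy': 216.3850814226153, 'k1': -0.017133500244218832, 'eye': array([974.6001407 , 304.32640645, 811.60996664]), 'orientation': array([-2.47626149,  0.01610467,  2.11344995])}
top {'fovy': 56.25884453608159, 'cx': 278.1317363990391, 'cy': 208.71533155848186, 'k1': 0.027532963117711105, 'eye': array([373.68356153,  23.67220635, 918.8016546 ]), 'orientation': array([-2.98860326, -0.01452823, -1.55729246])}
```

View pics/scene0.png

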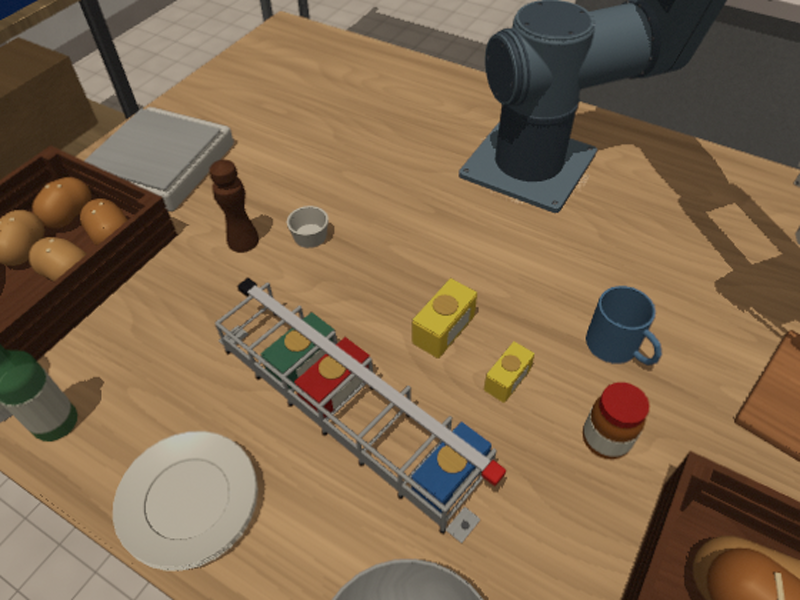

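View pics/top0.png

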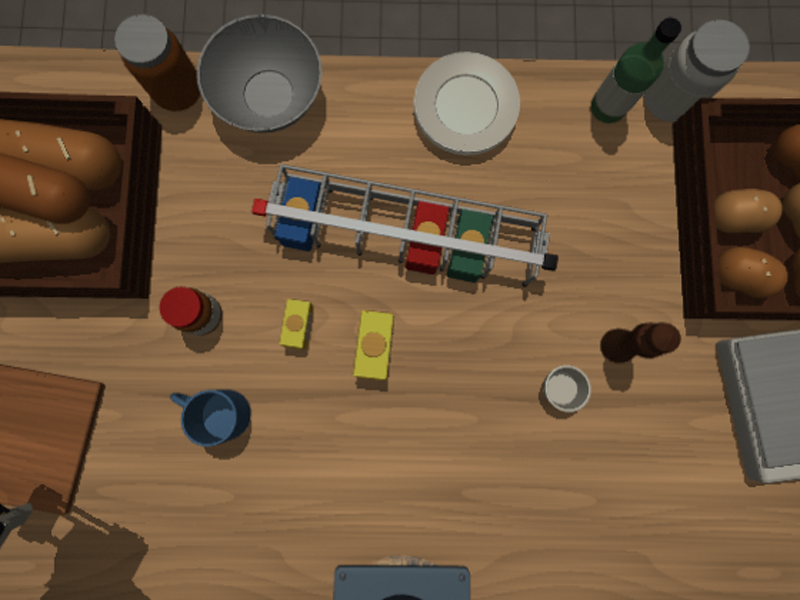

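The top view shows the red cap at (260,207) and the black cap at (550,262). Blue is in gap 1, gaps 2 and 3 are empty, red is in 4 and green in 5. The large yellow tin is at (374,345) and the small look-alike at (295,324).

```bash
python3 - <<'E'
from h import *
d=cam("top"); im=d["img"]
cv2.imwrite("pics/crop1.png",cv2.resize(im[105:275,170:395],(794,600),interpolation=cv2.INTER_CUBIC))
d2=cam("scene"); 
cv2.imwrite("pics/crop2.png",cv2.resize(d2["img"][185:380,145:370],(692,600),interpolation=cv2.INTER_CUBIC))
E
```

```text
(no output)
```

View pics/crop1.png

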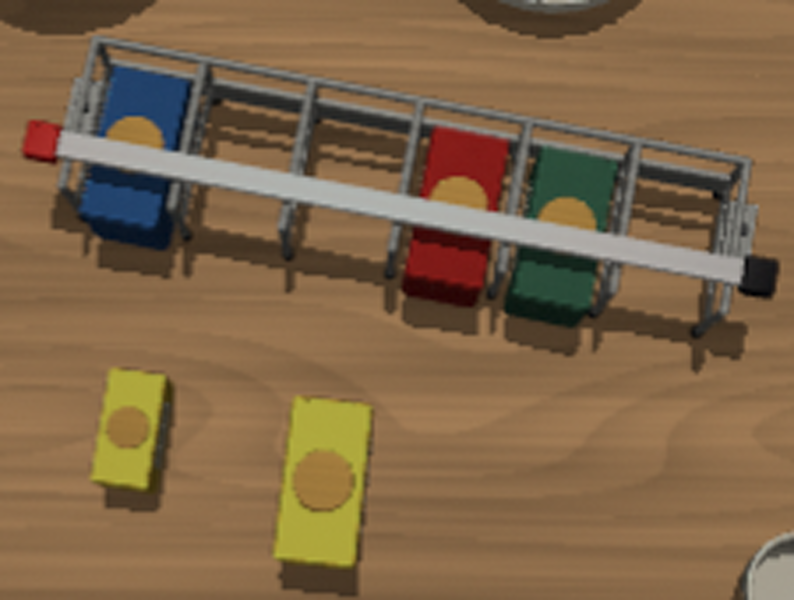

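View pics/crop2.png

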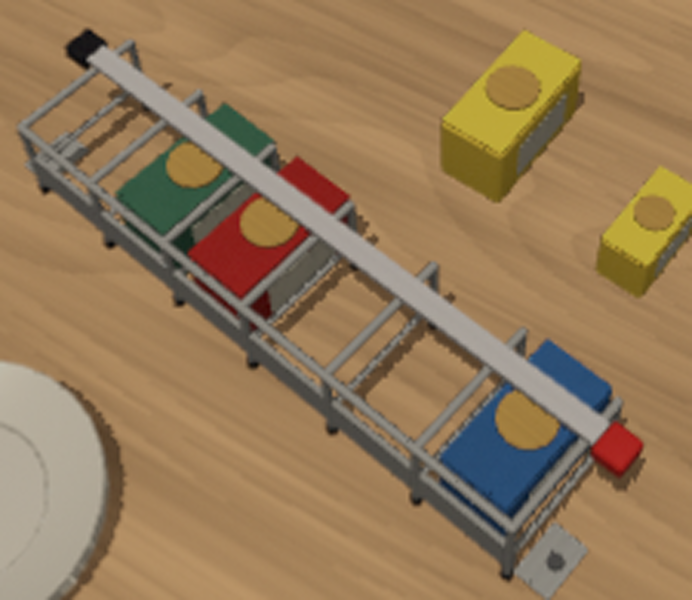

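Crop 1 shows the white rail running from (60,144) to (743,267), with 7 hoops. The third gap lies between hoop tops 312 and 420. The yellow lid corners are at (296,397), (372,405), (355,567) and (275,557). Crop 2 shows the rail ends at (600,436) and (97,57).

```bash
python3 - <<'E'
from h import *
np.set_printoptions(precision=1,suppress=True)
d=cam("top"); s=cam("scene")
c1=lambda p:(np.array(p,float)+.5)/ (600/170)-.5+[170,105]
c2=lambda p:(np.array(p,float)+.5)/ (600/195)-.5+[145,185]
for d_,c,rl,ld in((d,c1,[(60,144),(743,267)],[(296,397),(372,405),(355,567),(275,557)]),(s,c2,[(600,436),(97,57)],[(527,31),(580,68),(497,155),(441,122)])):
    r=ray(d_,c(rl),82)[:,:2]; v=r[0]-r[1]; L=np.linalg.norm(v); y=v/L; x=np.array([y[1],-y[0]])
    yaw=np.degrees(np.arctan2(x[1],x[0])); m=r.mean(0)
    print("rail",r,"L",L,"yaw",yaw,"rack origin",m+20*x)
    l=ray(d_,c(ld),65)[:,:2]; print("lid",l.mean(0),np.linalg.norm(l-np.roll(l,-1,0),axis=1))
    a=(l[0]+l[1]-l[2]-l[3]) if d_ is d else (l[2]+l[3]-l[0]-l[1]); print("tin yaw",np.degrees(np.arctan2(a[1],a[0])))
print(robot.current_t(), robot.current_eef_rot())
E
```

```text
rail [[ 640.4  216.2]
 [ 569.2 -208.7]] L 430.89314755640146 yaw -9.513872322965769 rack origin [624.5   0.5]
lid [434.4  48. ] [ 47.4 100.   49.1  99. ]
tin yaw -5.588094411629124
rail [[ 643.3  216.1]
 [ 568.9 -206.1]] L 428.690104423348 yaw -9.987300125108328 rack origin [625.8   1.5]
lid [439.7  50.2] [ 49.3  95.7  46.2 101.9]
tin yaw -7.468288009427298
0.3 [-3.1 -0.   2.7]
```

```bash
cat >> h.py <<'E'
RY=np.radians(-9.75); RO=np.array([625.,1.])
def W(x,y,z):
    c,s=np.cos(RY),np.sin(RY); return [RO[0]+c*x-s*y, RO[1]+s*x+c*y, z]
def down(yaw): return [np.pi,0,(yaw+np.pi)%(2*np.pi)-np.pi]
def best(p,offs):
    q0=robot.current_qpos(); c=[]
    for o in offs:
        q=robot.inverse_kinematics(p,down(RY+o))
        if q is not None: c.append((np.abs(np.array(q)-q0).max(),o,q))
    return min(c,key=lambda t:t[0])
E
python3 - <<'E'
from h import *
np.set_printoptions(precision=2,suppress=True)
robot.move_gripper(0.0)
p=W(-20,195,190); b=best(p,[np.pi/2,-np.pi/2]); print(b)
robot.move_ptp(p,down(RY+b[1]))
robot.move_linear(W(-20,195,92),speed=120)
print(robot.move_linear(W(-20,195,76),speed=10,f_stop=3), robot.current_tcp_pos(),robot.current_contact_force(),robot.current_t())
for n in("scene","top"):
    d=cam(n); uv=proj(d,[W(-20,195,82)])[0]; x,y=(uv-[70,52]).clip(0).astype(int)
    print(n,x,y); cv2.imwrite(f"pics/r_{n}.png",cv2.resize(d["img"][y:y+105,x:x+140],(560,420),interpolation=cv2.INTER_CUBIC))
cv2.imwrite("pics/r.png",cv2.resize(np.hstack([cv2.imread("pics/r_scene.png"),cv2.imread("pics/r_top.png")]),(800,300)))
E
```

```text
(np.float64(0.7671133310907102), 1.5707963267948966, array([ 0.13,  0.47,  1.22, -0.  ,  1.45,  0.3 ]))
False [638.36 196.58  76.08] [ 1.04  0.28 -0.58] 6.2417
scene 260 266
top 125 94
```

View pics/r.png

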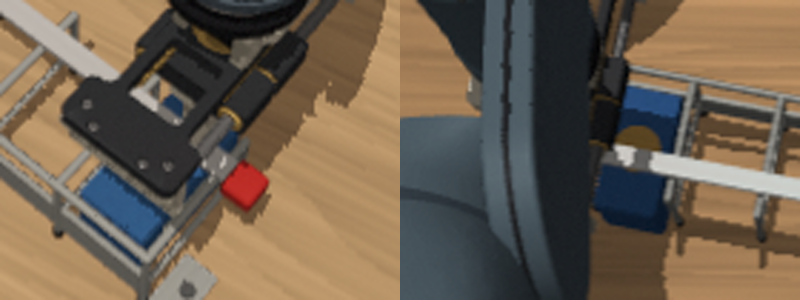

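The view is unclear: the TCP is at z=76 with no force, although the rail top should be at 82. I'll back up and look closer.

```bash
python3 - <<'E'
from h import *
print(robot.current_gripper_width(),robot.current_eef_rot(),robot.current_contact_force())
d=cam("scene"); t=cam("top")
P=[W(-20,195,82),W(-20,216,82),W(-20,35,82),W(-20,-216,82)]
for e in(d,t): print(proj(e,P).round(1).tolist())
a=d["img"][255:360,250:355]; b=t["img"][100:205,130:235]
cv2.imwrite("pics/r2.png",cv2.resize(np.hstack([a,b]),(800,400),interpolation=cv2.INTER_CUBIC))
E
```

```text
0.007220992114318316 [ 3.14146795e+00 -5.57972965e-05  1.40063759e+00] [0.07605457 0.58014233 0.7917715 ]
[[330.9, 318.8], [340.6, 326.0], [263.0, 268.1], [175.4, 202.7]]
[[195.6, 146.5], [186.2, 144.8], [267.1, 159.8], [380.1, 180.5]]
```

View pics/r2.png

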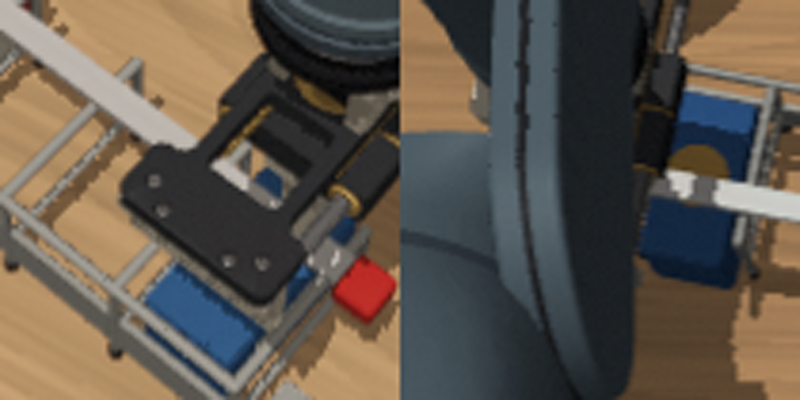

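```bash
python3 - <<'E'
from h import *
np.set_printoptions(precision=2,suppress=True)
robot.move_linear(W(-20,195,95),speed=60); f=robot.current_contact_force()
print(robot.current_joint_efforts())
for z in(90,86,84,82,80,78):
    robot.move_linear(W(-20,195,z),speed=25); print(z,robot.current_tcp_pos(),robot.current_contact_force(),robot.current_ft_torque())
d=cam("scene"); t=cam("top")
for z in(76,120,160): print(z,proj(d,[W(-20,195,z)]).round(),proj(t,[W(-20,195,z)]).round())
robot.move_linear(W(-20,195,130),speed=80)
d=cam("scene");a=d["img"][235:355,240:400]
cv2.imwrite("pics/r3.png",cv2.resize(a,(800,600),interpolation=cv2.INTER_CUBIC)); print(proj(d,[W(-20,195,130)]).round(),robot.current_t())
E
```

```text
[  0.   -58.39 -27.76   0.08  -0.01   0.  ]
90 [637.86 196.51  89.26] [-0.02 -0.73 -0.48] [-0.07  0.09  0.02]
86 [638.12 196.53  85.63] [ 0.07 -0.08 -0.12] [-0.05  0.05  0.01]
84 [638.24 196.55  83.88] [-0.34  0.48  0.97] [-0.07  0.07  0.01]
82 [638.19 196.53  81.84] [ 0.44 -0.08 -0.03] [-0.06  0.   -0.  ]
80 [638.16 196.57  79.79] [-0.33  0.93 -0.1 ] [-0.1   0.05  0.03]
78 [638.15 196.54  77.78] [-0.14 -0.23  0.59] [-0.05  0.06  0.04]
76 [[331. 320.]] [[196. 147.]]
120 [[333. 309.]] [[192. 141.]]
160 [[335. 298.]] [[188. 134.]]
[[333. 306.]] 9.5167
```

View pics/r3.png

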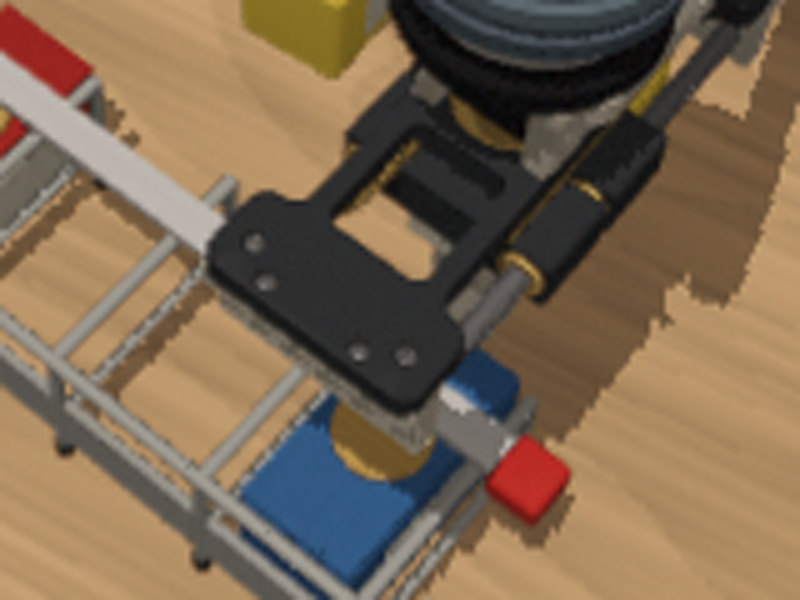

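The crop shows the red cap at (530,480), with the gripper's end plate hiding the fingertips. The TCP projects to (465,355), in line over the rail. The shut tips may sit higher than the nominal TCP, so I'll feel further down, gently.

```bash
python3 - <<'E'
from h import *
np.set_printoptions(precision=2,suppress=True)
robot.move_linear(W(-20,195,80),speed=100); robot.sleep(.2)
print(robot.move_linear(W(-20,195,67),speed=12,f_stop=3.5),robot.current_tcp_pos(),robot.current_contact_force(),robot.current_ft_torque(),robot.current_t())
E
```

```text
False [638.4  196.6   67.12] [0.88 1.03 0.49] [-0.08  0.06 -0.05] 11.6
```

```bash
python3 - <<'E'
from h import *
np.set_printoptions(precision=2,suppress=True)
robot.move_linear(W(-20,195,140),speed=150)
p=[560,200,330]
b=best(p,[0,np.pi]); robot.move_ptp(p,down(RY+b[1]))
d=cam("scene"); tp=np.array(robot.current_tcp_pos()); u=proj(d,[tp,tp+[0,0,19],tp+[0,0,84]]).round(); print(tp,u)
x,y=(u[0]-[100,100]).clip(0).astype(int); print(x,y,robot.current_t(),robot.current_gripper_width())
cv2.imwrite("pics/g.png",cv2.resize(d["img"][y:y+150,x:x+200],(800,600),interpolation=cv2.INTER_CUBIC))
E
```

```text
[559.87 199.85 328.72] [[372. 199.]
 [374. 190.]
 [382. 155.]]
272 99 13.6667 0.008547112568375672
```

View pics/g.png

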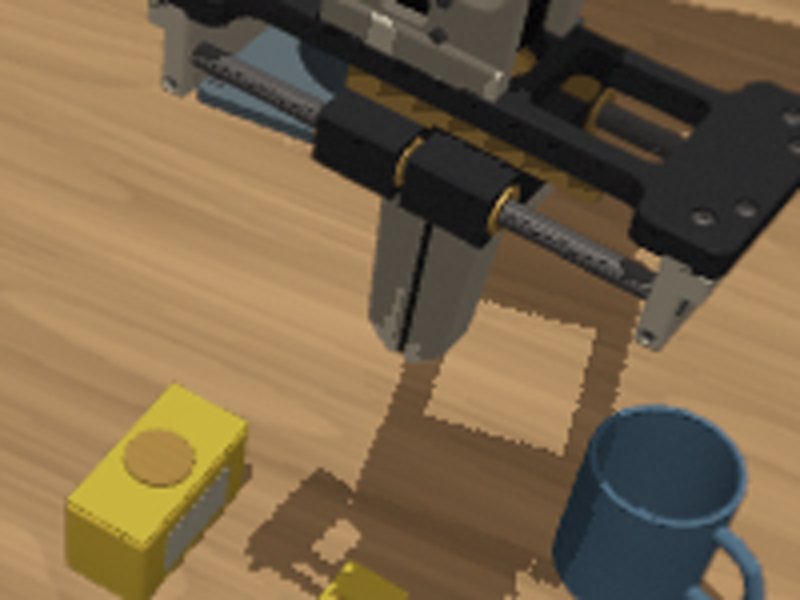

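The crop shows the shut fingertips at (405,355), about 11 px above where the reported TCP projects (400,400). So the real tip differs from nominal by about 2 cm, vertically or horizontally. I'll touch the bare bench as a reference.

```bash
python3 - <<'E'
from h import *
np.set_printoptions(precision=2,suppress=True)
robot.move_ptp([490,-60,90],down(RY+best([490,-60,90],[0,np.pi])[1]))
robot.move_linear([490,-60,15],speed=80); robot.sleep(.2)
print(robot.move_linear([490,-60,-30],speed=15,f_stop=4),robot.current_tcp_pos(),robot.current_contact_force(),robot.current_t())
d=cam("scene"); tp=np.array(robot.current_tcp_pos()); u=proj(d,[[tp[0],tp[1],0]]).round(); print(u)
x,y=(u[0]-[80,70]).clip(0).astype(int); print(x,y)
a=d["img"][y:y+110,x:x+147]
t=cam("top"); v=proj(t,[[tp[0],tp[1],0]]).round();print(v)
cv2.imwrite("pics/b.png",cv2.resize(a,(800,600),interpolation=cv2.INTER_CUBIC))
E
```

```text
True [490.   -60.01 -28.72] [-0.16  0.32  4.98] 18.9417
[[256. 228.]]
176 158
[[309. 220.]]
```

View pics/b.png

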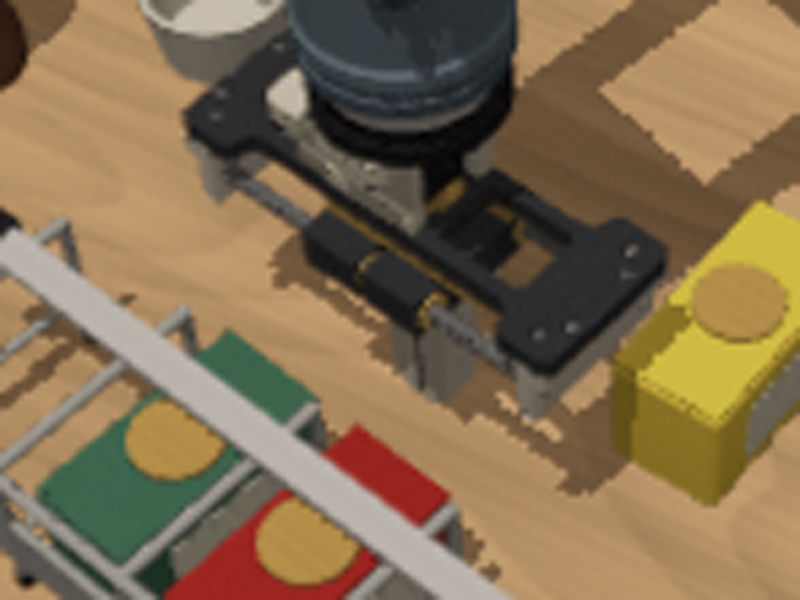

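The bench contact came at a reported z of -28.7, and the tip (430,385) matches the predicted xy. So the fault is only in height: the tip sits about 28.5 mm above the reported TCP. I'll apply that and trace the rail.

```bash
cat >> h.py <<'E'
DZ=-28.5
E
python3 - <<'E'
from h import *
np.set_printoptions(precision=2,suppress=True)
robot.move_linear([490,-60,100],speed=200)
p=W(-20,195,100); b=best(p,[np.pi/2,-np.pi/2]); 
robot.move_ptp(W(-20,195,110),down(RY+b[1]))
robot.move_linear(W(-20,195,88+DZ),speed=100); robot.sleep(.2)
print(robot.move_linear(W(-20,195,76+DZ),speed=8,f_stop=4),robot.current_tcp_pos(),robot.current_contact_force(),robot.current_t())
E
```

```text
True [638.27 196.57  53.32] [0.27 0.01 5.43] 22.7
```

```bash
python3 - <<'E'
from h import *
np.set_printoptions(precision=2,suppress=True)
z=robot.current_tcp_pos()[2]-0.3
for y in np.arange(187,34,-8):
    robot.move_linear(W(-20,y,z),speed=40)
    f=robot.current_contact_force(); print(y,robot.current_tcp_pos(),f)
    if f[2]<4: z-=0.3
    elif f[2]>10: z+=0.3
print(robot.current_t())
E
```

```text
187 [637.12 188.15  53.32] [-1.13 -0.74  4.85]
179 [635.81 180.44  53.34] [-0.27  1.77  5.27]
171 [634.39 172.26  53.34] [-0.33  2.48  5.  ]
163 [632.96 164.29  53.31] [0.41 1.4  6.16]
155 [631.61 156.38  53.3 ] [-0.28  1.22  5.32]
147 [630.21 148.53  53.3 ] [-0.13  1.5   5.03]
139 [628.86 140.67  53.34] [-0.5   1.3   5.73]
131 [627.52 132.78  53.31] [-0.27  1.4   5.6 ]
123 [626.12 124.9   53.31] [0.04 1.9  6.19]
115 [624.76 117.    53.31] [0.55 1.94 6.12]
107 [623.38 109.14  53.32] [0.24 1.13 5.66]
99 [622.01 101.29  53.31] [-1.19  1.92  6.45]
91 [620.62  93.38  53.29] [0.57 1.83 6.49]
83 [619.27  85.53  53.31] [-0.09  1.42  5.67]
75 [617.92  77.67  53.31] [0.01 2.18 5.89]
67 [616.54  69.79  53.33] [0.06 2.92 6.29]
59 [615.18  61.9   53.3 ] [0.18 1.86 6.15]
51 [613.77  54.05  53.32] [-0.34  1.78  6.69]
43 [612.41  46.18  53.29] [-0.06  2.36  6.79]
35 [611.04  38.28  53.31] [-0.49  1.58  6.55]
29.7
```

```bash
python3 - <<'E'
from h import *
np.set_printoptions(precision=2,suppress=True)
robot.move_linear(W(-20,35,95),speed=150)
robot.move_gripper(0.4)
robot.move_linear(W(-194,-48,95),speed=220)
robot.move_linear(W(-194,-48,9),speed=120)
print(robot.move_linear(W(-194,-25,9),speed=80,f_stop=15),robot.move_linear(W(-194,1.5,9),speed=30,f_stop=15))
print(robot.current_tcp_pos(),robot.current_contact_force(),W(-194,1.5,9))
robot.move_linear(W(-194,-30,9),speed=100)
robot.move_linear(W(-194,-30,80),speed=150)
p=W(-300,35,80); b=best(p,[0,np.pi]); print(b)
robot.move_ptp(p,down(RY+b[1])); print(robot.current_t())
t=cam("top"); 
m=cv2.inRange(cv2.cvtColor(t["img"],cv2.COLOR_BGR2HSV),(22,120,90),(34,255,255))
cs=[c for c in cv2.findContours(m,cv2.RETR_EXTERNAL,2)[0] if cv2.contourArea(c)>100]
for c in cs: print(cv2.boundingRect(c))
P=[W(-194+a,35+b_,65) for a in(-52,52) for b_ in(-26,26)]; print(proj(t,P).round(1).tolist())
cv2.imwrite("pics/p.png",cv2.resize(t["img"][120:270,190:390],(800,600),interpolation=cv2.INTER_CUBIC))
E
```

```text
Traceback (most recent call last):
bench.MotionError: the arm cannot follow that straight line within its joint ranges
```

```bash
python3 - <<'E'
from h import *
np.set_printoptions(precision=2,suppress=True)
print(robot.current_tcp_pos(),robot.current_qpos(),robot.current_t())
for p in(W(-194,-48,95),W(-194,-48,9),W(-194,1.5,9),W(-194,-30,80),W(-300,35,80),W(-262,35,9)):
    for o in(np.pi/2,-np.pi/2,0,np.pi):
        print(np.round(p),round(o,2),robot.inverse_kinematics(p,down(RY+o)))
E
```

```text
[611.26  38.91  95.06] [-0.12  0.44  1.51 -0.    1.19 -3.09] 30.9083
[426. -13.  95.] 1.57 [-0.29  0.13  1.95 -0.    1.06 -0.12]
[426. -13.  95.] -1.57 [-0.29  0.13  1.95 -0.    1.06  3.02]
[426. -13.  95.] 0 [-0.29  0.13  1.95 -0.    1.06  1.45]
[426. -13.  95.] 3.14 [-0.29  0.13  1.95  0.    1.06 -1.7 ]
[426. -13.   9.] 1.57 [-0.29  0.26  2.05 -0.    0.83 -0.12]
[426. -13.   9.] -1.57 [-0.29  0.26  2.05 -0.    0.83  3.02]
[426. -13.   9.] 0 [-0.29  0.26  2.05 -0.    0.83  1.45]
[426. -13.   9.] 3.14 [-0.29  0.26  2.05  0.    0.83 -1.7 ]
[434.  35.   9.] 1.57 [-0.18  0.28  2.03 -0.    0.83 -0.01]
[434.  35.   9.] -1.57 None
[434.  35.   9.] 0 [-0.18  0.28  2.03 -0.    0.83  1.56]
[434.  35.   9.] 3.14 [-0.18  0.28  2.03  0.    0.83 -1.58]
[429.   4.  80.] 1.57 [-0.25  0.15  1.97 -0.    1.02 -0.08]
[429.   4.  80.] -1.57 [-0.25  0.15  1.97 -0.    1.02  3.06]
[429.   4.  80.] 0 [-0.25  0.15  1.97 -0.    1.02  1.49]
[429.   4.  80.] 3.14 [-0.25  0.15  1.97  0.    1.02 -1.65]
[335.  86.  80.] 1.57 [-0.07  0.    2.14 -0.    1.    0.1 ]
[335.  86.  80.] -1.57 [-0.07  0.    2.14 -0.    1.   -3.05]
[335.  86.  80.] 0 [-0.07  0.    2.14 -0.    1.    1.67]
[335.  86.  80.] 3.14 [-0.07  0.    2.14  0.    1.   -1.47]
[373.  80.   9.] 1.57 [-0.08  0.19  2.15 -0.    0.79  0.09]
[373.  80.   9.] -1.57 [-0.08  0.19  2.15 -0.    0.79 -3.06]
[373.  80.   9.] 0 [-0.08  0.19  2.15 -0.    0.79  1.66]
[373.  80.   9.] 3.14 [-0.08  0.19  2.15  0.    0.79 -1.48]
```

```bash
python3 - <<'E'
from h import *
np.set_printoptions(precision=2,suppress=True)
robot.move_ptp(W(-194,-48,95),down(RY+np.pi/2)); print(robot.current_t())
robot.move_linear(W(-194,-48,9),speed=120)
print(robot.move_linear(W(-194,-25,9),speed=80,f_stop=15),robot.move_linear(W(-194,1.5,9),speed=30,f_stop=15))
print(robot.current_tcp_pos(),robot.current_contact_force(),W(-194,1.5,9))
robot.move_linear(W(-194,-30,9),speed=100)
robot.move_linear(W(-194,-30,80),speed=150)
p=W(-300,35,80); b=best(p,[0,np.pi]); print(b)
robot.move_ptp(p,down(RY+b[1])); print(robot.current_t())
t=cam("top"); print(robot.current_gripper_width())
P=[W(-194+a,35+b_,65) for a in(-52,52) for b_ in(-26,26)]; print((proj(t,P)-[190,120]).round(1)*4)
cv2.imwrite("pics/p.png",cv2.resize(t["img"][120:270,190:390],(800,600),interpolation=cv2.INTER_CUBIC))
E
```

```text
33.4167
False False
[434.03  35.46   8.97] [-0.5   0.02  0.13] [np.float64(434.05614879850646), np.float64(35.332137835297885), 9]
(np.float64(1.3934381059057743), 3.141592653589793, array([-0.07,  0.  ,  2.14,  0.  ,  1.  , -1.47]))
38.1
0.4002687270056575
[[278.  577.2]
 [182.8 559.2]
 [314.  388.4]
 [220.8 371.2]]
```

View pics/p.png

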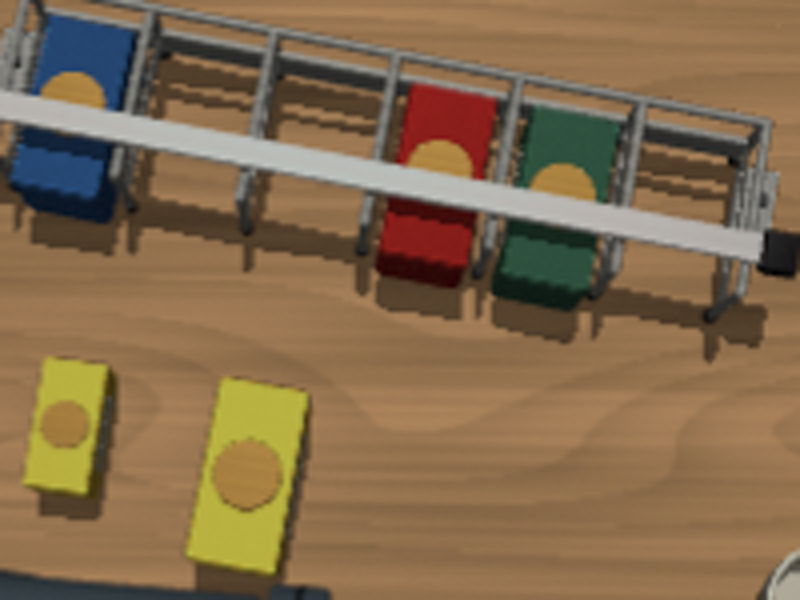

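The tin's corners are now at (220,378), (310,393), (275,575) and (187,556). They match the prediction, so it is lined up with gap 3 and I can push it from behind.

```bash
python3 - <<'E'
from h import *
np.set_printoptions(precision=2,suppress=True)
def rk():
    p=np.array(robot.current_tcp_pos()[:2])-RO; c,s=np.cos(RY),np.sin(RY); return np.array([c*p[0]+s*p[1],-s*p[0]+c*p[1]])
robot.move_gripper(0.15)
robot.move_linear(W(-275,35,80),speed=150); robot.move_linear(W(-275,35,9),speed=120)
for x,sp in((-165,70),(-75,50),(-54,15)):
    r=robot.move_linear(W(x,35,9),speed=sp,f_stop=7); print(x,r,rk(),robot.current_contact_force(),robot.current_t())
    if r: break
E
```

```text
-165 False [-164.94   35.06] [0.24 0.7  0.42] 41.5417
-75 False [-75.01  35.  ] [-0.91 -0.06  0.1 ] 43.4917
-54 True [-64.51  34.98] [-0.41  0.33  0.44] 44.3333
```

```bash
python3 - <<'E'
from h import *
np.set_printoptions(precision=2,suppress=True)
def rk():
    p=np.array(robot.current_tcp_pos()[:2])-RO; c,s=np.cos(RY),np.sin(RY); return np.array([c*p[0]+s*p[1],-s*p[0]+c*p[1]])
for fs in (7,15):
    r=robot.move_linear(W(-54,35,9),speed=8,f_stop=fs); print(r,rk(),robot.current_contact_force(),robot.current_ft_torque(),robot.current_t())
robot.move_linear(W(-95,35,9),speed=100); robot.move_linear(W(-130,35,80),speed=150)
robot.move_ptp(W(-300,35,120),robot.current_eef_rot())
t=cam("top");s=cam("scene")
a=cv2.resize(t["img"][110:230,190:350],(400,300),interpolation=cv2.INTER_CUBIC)
b=cv2.resize(s["img"][200:335,170:350],(400,300),interpolation=cv2.INTER_CUBIC)
cv2.imwrite("pics/f.png",cv2.resize(np.hstack([a,b]),(800,300))); print(robot.current_t())
E
```

```text
True [-64.85  35.  ] [ 0.04 -0.57 -1.18] [ 0.02  0.01 -0.03] 44.975
True [-65.42  34.97] [-0.47 -0.36  0.21] [-0.02  0.04  0.04] 45.7833
47.7333
```

View pics/f.png

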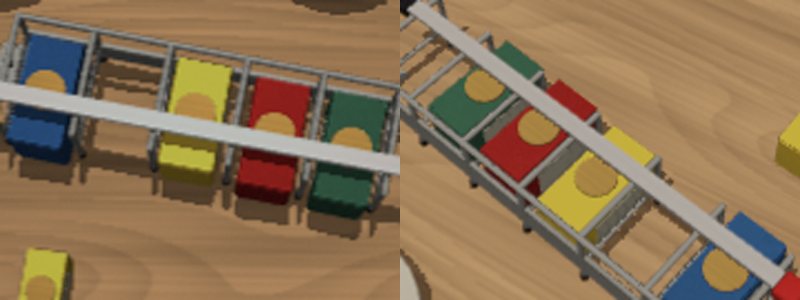

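The yellow tin is in gap 3, between the hoops beside red. I'll check the depth numerically from the lid corners in the scene half: yellow (625,128)/(660,155), red (565,80)/(598,108), blue (735,213)/(785,245).

```bash
python3 - <<'E'
from h import *
np.set_printoptions(precision=1,suppress=True)
c,s_=np.cos(RY),np.sin(RY)
rk=lambda P:np.c_[c*(P[:,0]-RO[0])+s_*(P[:,1]-RO[1]),-s_*(P[:,0]-RO[0])+c*(P[:,1]-RO[1])]
s=cam("scene");t=cam("top")
H=lambda d:cv2.cvtColor(d["img"],cv2.COLOR_BGR2HSV)
# lid extents per colour: sample along each gap's centre line at lid height, in both cameras
for n,d in(("scene",s),("top",t)):
    for g,y in(("blue",175),("yellow",35),("red",-35),("green",-105)):
        for off in(-12,12):
            xs=np.arange(-80,70,.5); uv=proj(d,[W(x,y+off,65) for x in xs]).astype(np.float32)
            v=cv2.remap(d["img"],uv[:,0].reshape(1,-1),uv[:,1].reshape(1,-1),cv2.INTER_LINEAR)[0].astype(float)
            gr=np.abs(np.gradient(cv2.GaussianBlur(v,(1,5),0),axis=0)).sum(1)
            a=(xs>-75)&(xs<-35);b=(xs>36)&(xs<65)
            print(n,g,off,"robot-side edge",xs[a][gr[a].argmax()],"rack-side edge",xs[b][gr[b].argmax()])
E
```

```text
scene blue -12 robot-side edge -36.5 rack-side edge 52.5
scene blue 12 robot-side edge -37.0 rack-side edge 52.5
scene yellow -12 robot-side edge -37.0 rack-side edge 51.0
scene yellow 12 robot-side edge -37.0 rack-side edge 45.5
scene red -12 robot-side edge -37.5 rack-side edge 45.0
scene red 12 robot-side edge -37.5 rack-side edge 55.0
scene green -12 robot-side edge -38.0 rack-side edge 45.0
scene green 12 robot-side edge -37.5 rack-side edge 51.0
top blue -12 robot-side edge -36.5 rack-side edge 42.0
top blue 12 robot-side edge -36.5 rack-side edge 42.0
top yellow -12 robot-side edge -35.5 rack-side edge 54.5
top yellow 12 robot-side edge -54.0 rack-side edge 54.5
top red -12 robot-side edge -36.5 rack-side edge 41.0
top red 12 robot-side edge -36.0 rack-side edge 41.5
top green -12 robot-side edge -74.0 rack-side edge 40.5
top green 12 robot-side edge -37.0 rack-side edge 40.5
```

```bash
python3 - <<'E'
from h import *
for n in("top","scene"):
    d=cam(n)
    for g,y,lo,hi in(("yellow",35,(20,120,60),(34,255,255)),("red",-35,(0,150,50),(8,255,255)),("blue",175,(100,120,40),(125,255,255))):
        m=cv2.inRange(cv2.cvtColor(d["img"],cv2.COLOR_BGR2HSV),lo,hi)
        for off in(-17,17):
            xs=np.arange(-80,70,.5); uv=proj(d,[W(x,y+off,65) for x in xs]).astype(np.float32)
            v=cv2.remap(m,uv[:,0].reshape(1,-1),uv[:,1].reshape(1,-1),cv2.INTER_LINEAR)[0]>127
            e=np.flatnonzero(np.diff(v.astype(int))); print(n,g,off,xs[e])
E
```

```text
top yellow -17 [-67.5 -28.   -8.5  45.5]
top yellow 17 [-68.5 -27.5   5.5  45.5]
top red -17 [-61.5 -28.5   1.5  40. ]
top red 17 [-63.  -28.   -2.5  40.5]
top blue -17 [-64.  -26.5   3.5  40.5]
top blue 17 [-62. -26.   1.  41.]
scene yellow -17 [-52.  -37.  -19.5  45. ]
scene yellow 17 [-53.  -38.  -19.  -13.    4.5  45.   51.5  55.5]
scene red -17 [-56.5 -38.5   4.   44. ]
scene red 17 [-56.  -39.5 -18.  -12.   -6.   44.5  51.5  54. ]
scene blue -17 [-56.  -39.    3.5  44.5]
scene blue 17 [-54.5 -37.5 -16.5 -13.5  -1.5  44.5  53.5  54.5]
```

```bash
python3 -c "
from h import *
print(robot.hand_in(),robot.current_t())"
```

```text
the job is handed in; nothing more can be done
the job is handed in; nothing more can be done
```

I ran the closed fingertips along the rail from the red-capped end to over the third gap, then pushed the yellow tin into that gap until it stopped firmly (15 N) with its lid edges within about 3 mm of the home position, touched nothing else apart from one test touch of the bare bench, and handed the job in at about 48 s.

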